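# Lock the stop post into the sloping display stand

## Robot

A 6-joint arm with a two-finger parallel gripper is mounted at the origin on a cart in front of the work surface, level with it; the furniture and walls round the work are solid. World frame = base frame: x ahead of the robot, y to its left, z up, the work surface at z = 0. Lengths are in mm, angles in rad, forces in N, time in s.
With the tool pointing down it reaches from about 350 to 775 mm from the base axis. Payload 7.3 kg.
Tool frame: the origin (TCP) lies at the very end of the fingers, on their centre line; the grasp point (between the pads) lies 19 mm behind it; z points along the fingers, y is the line along which they close (so a half turn about z gives the same grasp; the last joint's range is limited). The gripper opens to 92 mm and grips with 3 to 60 N. Pads are 19 mm wide; open, the fingers measure 130 mm over their backs; the gripper's body (75 mm by 190 mm) begins 47 mm behind the grasp point.
Start: joints at [1.164, 0.342, 1.524, -0, 1.275, -0.146], TCP at [135.357, 507.27, 226.741] pointing down, gripper open.
Joint ranges: [-2.53, 2.53], [-0.77, 2.02], [0.04, 2.7], [-1, 4.14], [0.28, 2.66], [-3.11, 3.11]. Speed limits (rad/s): [2.57, 2.57, 3.14, 3.14, 3.14, 3.14].

## Interface

Orientations are given as [roll, pitch, yaw] about the fixed x, y, z axes, in that order (R = Rz(yaw) Ry(pitch) Rx(roll)).
In Python, from plant import get_obs, capture, close_job gives the robot as it stands. The module is installed in compiled form; this text tells all that it offers.
- The arm moves only by the shell command python3 -m handwheel 'ROWS'. ROWS is JSON, a list of rows, each a list of 3 entries, a list of its own where there are three numbers: the turn, a rotation vector about the tool's x, y, z in degrees, then the shift along the tool's x, y, z in m, then the opening, from 0 (shut) to 1 (fully open). A call has 1 to 12 rows; each row is the pose to reach, as a shift and turn from the pose commanded when the call began, along the tool's axes at that moment; what a row does not reach only later rows make up. A row lasts 1/10 s, in which the tool goes at most 50 mm and 8.59 degrees, less where a joint would pass 70% of its speed; a pose out of reach is approached as far as the arm can. A call with a gripper value outside its range is refused whole. The fingers move at their own pace and stop on an object; the grip force is fixed at half the most. Time passes only in rows, so rows that repeat a pose let the fingers close. It gives the time, the measured TCP pose, the force, the opening and the grip force at its end, in the units of the state.
- get_obs(): the state, without advancing time (a new reading comes with each control period).
- capture(name): name is "side" or "top" or "wrist"; returns a dict with "image" (480x640x3 uint8, red, green, blue), "depth" (480x640 float32, mm along the optical axis (not along the pixel's ray), 0 where there is no reading), "fx", "fy", "cx", "cy" (pixels), "camera_from_world" (4x4, takes a point from world to camera coordinates). Camera axes: x right, y down, z forward; pixel columns grow to the right and rows downward; lengths in mm; the calibration is good to about 2 mm. The wrist camera is an equidistant fisheye: a pixel r from the principal point sees the ray r / f radians off the axis. A picture is of the moment at which its call begins.
- close_job(): hands the job in; it is judged then, once.
The state is a dict: "time": time; "joint_positions": joint angles; "dq": joint speeds; "tau": joint torques, N m; "tool_pos": TCP position; "tcp_rot": TCP orientation; "contact_force": force on the tool from outside, world axes, zero at the start; "moment": the same for the moment, N m; "grip_width": finger opening in mm; "finger_force": force on a finger pad.
Only numpy, scipy, OpenCV 4.12 (cv2) and the standard library are available. Lean on these libraries where they do the work, as an engineer would, in place of code of your own. Each camera call takes 0.05 s, during which the arm holds its last target. There are 200 camera calls.

## Task

Take the stop post with the crossbar out of the wooden block and fit it square into the round opening of the sloping display board: feel about with its foot for the socket hidden at the bottom of the opening, with the crossbar pointing up and down the slope, until it drops in and the bar lies on the board. Then twist it a quarter turn either way so that both ends of the bar are locked under the two steel clips, and let go. Leave the other post in the block and do not disturb the other things on the counter.

Things in the scene. Friction and masses are not known exactly. Their poses are not given: they have to be found in the camera images.
- lock_post: Loose steel stop post with a crossbar, 106 mm long, about 90 g. Origin at the middle of its foot; z up the post to its grip, x along the crossbar; a half turn about z looks the same. Round shaft 12 mm in diameter, its foot tapered to 8.4 mm over the last 5 mm, z = 0 to 48 mm; bar z = 48 to 56; round 12 mm neck z = 56 to 68; grip z = 68 to 106. It starts upright in one of the block's two holes, turned at random.
- lock_post_tip (a point): Middle of the foot of the post with the crossbar (that body's origin).
- lock_post_bar (a point): Middle of that post's steel crossbar, 52 mm above the foot. The bar is 52 mm long (the post's x), 12 mm wide (y), 8 mm high; in the block it lies on the block's top.
- lock_post_grip (a point): Middle of that post's flat black grip, 87 mm above the foot: 30 mm wide (the post's x), 12 mm thick (y), 38 mm high. Grip it across the 12 mm. When the post is home the grip's underside is 20 mm over the board and the clip tops 15 mm, so keep the fingertips above the grip's underside.
- plain_post: The other post: same shaft, neck and grip, but with a round collar 26 mm in diameter instead of the crossbar. It stands in the other hole of the block and stays there.
- block: Fixed dark wooden storage block, 70 x 180 x 56 mm (x, y, z). Origin at the middle of its underside, z up. Two upright 15 mm holes, 52 mm deep, at y = +50 and y = -50 mm hold the two posts; which stands in which varies.
- deck: Fixed sloping wooden display board, 250 x 160 x 24 mm, tilted 25 degrees. Origin at the middle of its round opening, on the face, about 88 mm over the counter; x up the slope, y across, z square out of the face. The face spans x = -65 to 185, y = -80 to 80 mm; a 4 mm lip at x = -69; a 14 mm thick kraft packet lies at x over 90 mm. The opening is 34 mm wide, straight through the board.
- deck_well (a point): Middle of the bottom of the opening, 24 mm below the face. There lies a flat steel plate with one blind round socket, 13.6 mm wide, 1 mm bevel, 27 mm deep, axis square to the board. How the plate is set is not known: the socket's centre is anywhere within 6.5 mm of this point along the deck's x and along its y. Post home: bar on the board's face, foot 24 mm below this point.
- deck_clip_l (a point): Left steel clip, at deck y = +16 to +42 mm, x = -11 to +11 mm; this point is on the underside of its top plate, 11 mm over the board's face (y = +29 mm). The top plate is 4 mm thick; the gap under it is closed at y = +37 mm and open along x. A bar along the deck's x passes down between the clips; turned a quarter, to lie along y, its ends are under both.
- deck_clip_r (a point): Right steel clip, the mirror image of the left one, at deck y = -16 to -42 mm.
- cookie_pack: Bystander: loose clear bag of cookies, 64 x 96 x 96 mm.
- tape: Bystander: loose roll of tape, 98 mm across, 25 mm high.
- pen: Bystander: loose white marker pen with a black cap, 135 mm long, 16 mm thick.
- counter_bell: Bystander: loose counter bell with a white dome, 74 mm across, 57 mm high.

How it is judged:
By the outcome, as a careful person would: the job done as asked, in the order asked, and still so for the second after the job is handed in, with the robot touching nothing.
It also fails if it takes over 58 s, if anything falls off the work surface, if the arm or the gripper's body presses on something with over 40 N, if the wrist force passes 120 N, or if a joint passes its speed limit or range.

## Working session

There is one attempt and no reset: what is moved stays moved. The work goes in short steps, Python scripts to look and compute and a shell command to move; the robot and the scene stay as the last step left them, time stands still between calls to the robot, and variables do not carry over. Pictures are saved under pics/ and viewed, at most 10 in all, crops included, and the job is handed in when it is done.

```bash
mkdir -p pics; python3 - <<'E'
from plant import get_obs,capture
import cv2,numpy as np,pickle
o=get_obs();print(o)
for n in("side","top"):
    c=capture(n);pickle.dump(c,open(n+".pkl","wb"));cv2.imwrite(f"pics/{n}.png",c["image"][:,:,::-1]);print(n,c["fx"],c["fy"],c["cx"],c["cy"],c["camera_from_world"].round(3).tolist())
E
```

```text
{'time': 0.0, 'joint_positions': array([ 1.16400083e+00,  3.42726607e-01,  1.52501933e+00, -2.35177366e-05,
        1.27540097e+00, -1.46010373e-01]), 'dq': array([-0.00013089, -0.00100974, -0.00120188,  0.0016054 ,  0.00100424,
        0.00075479]), 'tau': array([ 5.28597193e-04, -4.31254184e+01, -2.44214594e+01,  7.18453154e-02,
        5.60741080e-02, -1.41534629e-04]), 'tool_pos': array([135.19219345, 506.87011335, 226.04214238]), 'tcp_rot': array([-3.14005166e+00, -2.03883454e-04,  2.88081424e+00]), 'contact_force': array([ 0.05688242, -0.90614987,  0.47302894]), 'moment': array([ 0.01517774,  0.00147362, -0.02604936]), 'finger_force': 0.0, 'grip_width': 91.25087389411027}
side 535.2509729361212 535.2509729361212 315.3528370274818 237.5375719555169 [[0.921, -0.389, 0.017, -519.501], [-0.188, -0.482, -0.856, 151.018], [0.341, 0.785, -0.517, 1480.548], [0.0, 0.0, 0.0, 1.0]]
top 570.4669456451669 570.4669456451669 311.08037075608433 237.77157434021456 [[-0.006, -1.0, -0.01, -40.993], [-0.986, 0.007, -0.164, 557.998], [0.164, 0.009, -0.986, 1896.673], [0.0, 0.0, 0.0, 1.0]]
```

View pics/side.png

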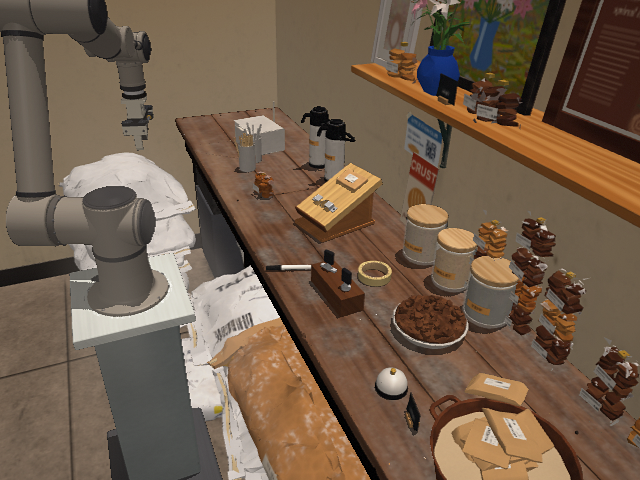

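View pics/top.png

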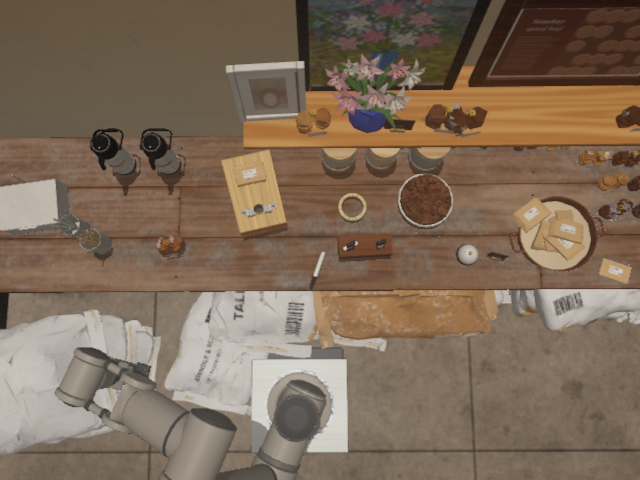

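The side view shows the board near (338,203) and the block near (337,288). In the top view the board is near (255,195) with its clips at about (258,209), and the block is near (364,246). I'll enlarge both.

```bash
cat > h.py <<'E'
import numpy as np,pickle,cv2
from scipy.spatial.transform import Rotation as R
def load(n): return pickle.load(open(n+".pkl","rb"))
def ray(c,u,v):
    T=c["camera_from_world"]; d=np.array([(u-c["cx"])/c["fx"],(v-c["cy"])/c["fy"],1])
    return -T[:3,:3].T@T[:3,3], T[:3,:3].T@d
def at_z(c,u,v,z):
    o,d=ray(c,u,v); return o+d*(z-o[2])/d[2]
def at_depth(c,u,v):
    o,d=ray(c,u,v); return o+d*c["depth"][int(round(v)),int(round(u))]
def proj(c,p):
    T=c["camera_from_world"]; q=T[:3,:3]@np.asarray(p,float)+T[:3,3]
    return np.array([c["fx"]*q[0]/q[2]+c["cx"],c["fy"]*q[1]/q[2]+c["cy"]])
E
python3 - <<'E'
from h import *
t=load("top");s=load("side")
def crop(c,x,y,w,h):return cv2.resize(c["image"][y:y+h,x:x+w,::-1],(400,300),interpolation=cv2.INTER_CUBIC)
im=np.vstack([np.hstack([crop(t,330,223,67,50),crop(t,215,145,80,100)[:, :]]),np.hstack([crop(s,295,240,80,80),crop(s,290,155,100,90)])])
cv2.imwrite("pics/crops.png",im)
E
```

```text
(no output)
```

View pics/crops.png

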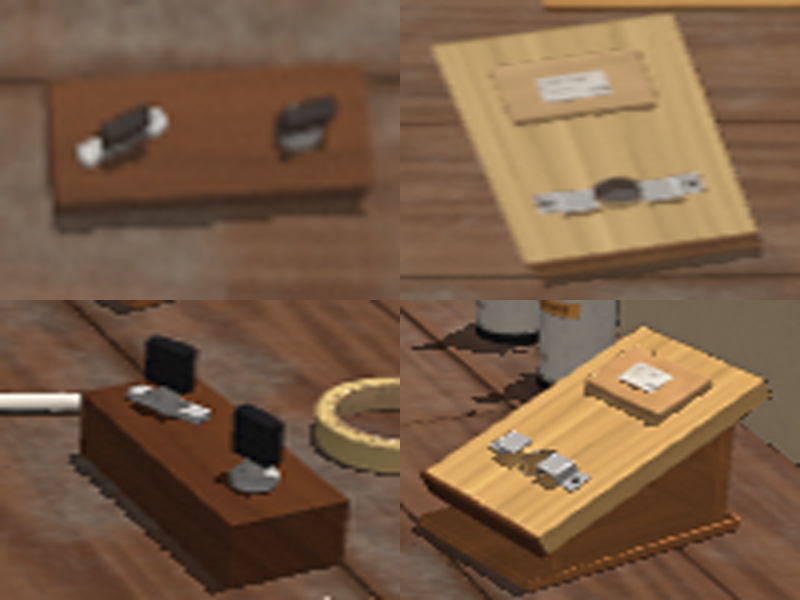

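In the crops the barred post is the one on the left of the block (the robot's +y hole), with bar ends at about (345.1,248.5) and (356.0,243.3) in top pixels. The opening is at (258.6,208.3). Next I fit the poses.

```bash
python3 - <<'E'
from h import *
from scipy.optimize import least_squares
t=load("top");s=load("side")
a=at_z(t,345.1,248.5,63);b=at_z(t,356,243.3,63);print("bar",a,b,(a+b)/2,np.linalg.norm(a-b),np.degrees(np.arctan2(*(b-a)[[1,0]])))
a=at_z(s,321,265.3,62);b=at_z(s,337,269.9,62);print("bar side",a,b,(a+b)/2,np.linalg.norm(a-b),np.degrees(np.arctan2(*(b-a)[[1,0]])))
# block top corners (crop -> px)
bc=[at_z(t,330+u/5.97,223+v/6,56) for u,v in[(50,85),(363,65),(370,185),(55,205)]]
print("block",np.round(bc,1).tolist(),np.mean(bc,0))
P=[(185,80),(185,-80),(-67,-80),(-67,80)]
tp=[(221.6,160.7),(269.4,150),(286.4,224),(240.4,233.3)]
sp=[(351.25,163.1),(382,178.4),(327,230),(296.25,207.5)]
def pose(q): return R.from_euler("ZY",[q[3],-np.radians(25)]).as_matrix(),np.array(q[:3])
def f(q,full=0):
    M,o=pose(q);r=[]
    for (x,y),u,v in zip(P,tp,sp):
        p=M@[x,y,0]+o; r+=[*(proj(t,p)-u),*(proj(s,p)-v)]
    r+=[*(proj(t,o)-(258.6,208.3))]
    return np.array(r)
g=at_z(t,258.6,208.3,88);print(g)
q=least_squares(f,[*g,0.2],x_scale=[1,1,1,.01],loss="soft_l1").x
print("deck",q,np.degrees(q[3]));print(f(q).round(1))
M,o=pose(q)
# plane check via depth
for n,c in(("top",t),("side",s)):
    r=[]
    for x in range(-50,80,8):
        for y in list(range(-70,-47,5))+list(range(50,71,5)):
            u,v=proj(c,M@[x,y,0]+o); r.append(M.T@(at_depth(c,u,v)-o))
    r=np.array(r);r=r[abs(r[:,2])<15];A=np.c_[r[:,:2],np.ones(len(r))];print(n,len(r),np.linalg.lstsq(A,r[:,2],rcond=None)[0],np.median(r[:,2]))
E
```

```text
bar [ 517.42379875 -159.07299523   63.        ] [ 534.84142777 -196.02502738   63.        ] [ 526.13261326 -177.5490113    63.        ] 40.85127269359464 -64.76278785467115
bar side [ 513.23264673 -158.23811785   62.        ] [ 545.45329523 -195.27560731   62.        ] [ 529.34297098 -176.75686258   62.        ] 49.09119895390306 -48.97846327035676
block [[557.4, -137.3, 56.0], [567.5, -314.9, 56.0], [499.1, -316.9, 56.0], [489.1, -139.2, 56.0]] [ 528.28409179 -227.05327111   56.        ]
[652.47183999 130.70926423  88.        ]
deck [6.51859154e+02 1.29612666e+02 8.63769349e+01 2.25956059e-01] 12.946328526990127
[ 0.1 -0.4 -0.7  0.3 -0.  -0.7 -0.6  1.2  0.2 -2.  -2.4 -2.5  0.2 -0.6
 -0.1  0.2  0.4  0.3]
top 165 [2.54082801e-03 1.91977261e-03 2.50184825e+00] 2.568097948299008
side 162 [-0.00966223 -0.00568362  3.26706755] 2.9516858360489513
```

```bash
cat >> h.py <<'E'
DECK_O=np.array([652.5,130.,88.5]); DECK_YAW=np.radians(12.95)
def deckR(): return R.from_euler("ZY",[DECK_YAW,-np.radians(25)]).as_matrix()
def down(yawdeg): return R.from_euler("xyz",[np.pi,0,np.radians(yawdeg)]).as_matrix()
def step(p,M,obs=None,p0=None,R0=None):
    "turn (deg) and shift (m) in present tool axes to reach world pose p (mm), M"
    if p0 is None:
        if obs is None:
            from plant import get_obs; obs=get_obs()
        p0=obs["tool_pos"];R0=R.from_euler("xyz",obs["tcp_rot"]).as_matrix()
    return (R.from_matrix(R0.T@M).as_rotvec(degrees=True).round(2).tolist(),((R0.T@(np.asarray(p)-p0))/1000).round(4).tolist())
E
python3 - <<'E'
from h import *
for p,y in(([420,280,230],150),([526,-177,210],123)): print(step(p,down(y)))
E
```

```text
([-0.08, -0.0, 15.06], [-0.3337, -0.1458, -0.0038])
([-0.08, 0.02, 42.06], [-0.5539, -0.56, 0.0168])
```

```bash
python3 -m handwheel '[[[0,0,15],[-0.334,-0.146,-0.004],1],[[0,0,15],[-0.334,-0.146,-0.004],1],[[0,0,15],[-0.334,-0.146,-0.004],1],[[0,0,15],[-0.334,-0.146,-0.004],1],[[0,0,15],[-0.334,-0.146,-0.004],1],[[0,0,15],[-0.334,-0.146,-0.004],1],[[0,0,15],[-0.334,-0.146,-0.004],1],[[0,0,42],[-0.554,-0.56,0.016],1],[[0,0,42],[-0.554,-0.56,0.016],1],[[0,0,42],[-0.554,-0.56,0.016],1],[[0,0,42],[-0.554,-0.56,0.016],1],[[0,0,42],[-0.554,-0.56,0.016],1]]'; python3 -c "
from h import *
print(step([526,-177,210],down(123)))"
```

```text
time: 1.3
tool_pos: [469.9, 44.9, 220.0]
tcp_rot: [-3.141, -0.0, 2.147]
contact_force: [1.4, -0.5, -1.1]
grip_width: 91.9
finger_force: 0.0
([-0.01, -0.02, 0.01], [-0.2166, -0.0739, 0.0099])
```

```bash
python3 -m handwheel '[[[0,0,0],[-0.217,-0.074,0.010],0.5],[[0,0,0],[-0.217,-0.074,0.010],0.5],[[0,0,0],[-0.217,-0.074,0.010],0.5],[[0,0,0],[-0.217,-0.074,0.010],0.5],[[0,0,0],[-0.217,-0.074,0.010],0.5],[[0,0,0],[-0.217,-0.074,0.010],0.5],[[0,0,0],[-0.217,-0.074,0.010],0.5]]'; python3 - <<'E'
from h import *
from plant import capture
c=capture("wrist");pickle.dump(c,open("w1.pkl","wb"));cv2.imwrite("pics/w1.png",c["image"][:,:,::-1]);print(c["fx"],c["cx"],c["cy"],c["camera_from_world"].round(3).tolist())
E
```

```text
time: 2.0
tool_pos: [525.9, -175.4, 209.5]
tcp_rot: [-3.141, -0.002, 2.146]
contact_force: [-0.1, 1.1, -0.4]
grip_width: 46.4
finger_force: 0.0
371.64829954431775 320.75913676558974 236.698727161405 [[0.839, 0.544, -0.0, -345.465], [0.526, -0.81, 0.259, -445.651], [0.141, -0.217, -0.966, 259.989], [0.0, 0.0, 0.0, 1.0]]
```

View pics/w1.png

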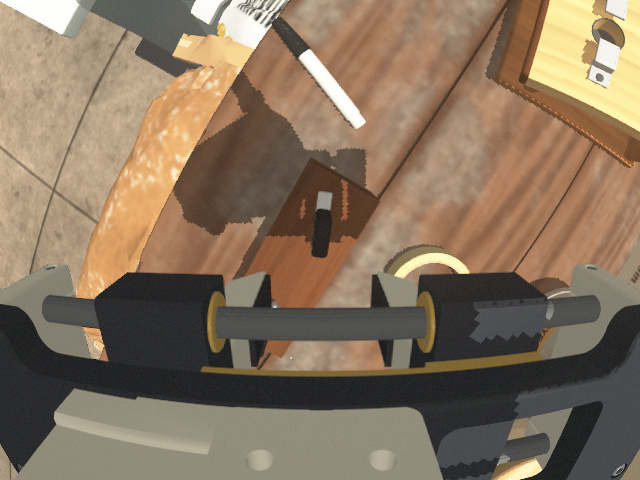

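The wrist view shows the grip at about (322,233), almost lined up between the fingers, with the near bar end at (324,198). I'll use the wrist depth to fit the grip top and the bar.

```bash
cat >> h.py <<'E'
def cloud(c):
    v,u=np.mgrid[0:480,0:640]; x=(u-c["cx"])/c["fx"]; y=(v-c["cy"])/c["fy"]; r=np.hypot(x,y)
    k=np.tan(np.minimum(r,1.5))/np.maximum(r,1e-9); d=c["depth"]
    P=np.stack([x*k*d,y*k*d,d],-1); T=c["camera_from_world"]
    W=(P-T[:3,3])@T[:3,:3]; W[(d<=0)|(r>1.3)]=np.nan; return W
def wproj(c,p):
    T=c["camera_from_world"]; q=T[:3,:3]@np.asarray(p,float)+T[:3,3]; n=np.hypot(q[0],q[1]); th=np.arctan2(n,q[2])
    return np.array([c["cx"],c["cy"]])+c["fx"]*th*q[:2]/max(n,1e-9)
E
python3 - <<'E'
from h import *
c=load("w1");W=cloud(c)
near=np.hypot(W[...,0]-526,W[...,1]+177)<45
for lo,hi in((108,122),(60,68),(52,59)):
    m=near&(W[...,2]>lo)&(W[...,2]<hi);p=W[m][:,:2].astype(np.float32)
    if len(p)>5: print(lo,len(p),W[m].mean(0),cv2.minAreaRect(p))
h=[W[v,322,2].round(0) for v in range(185,262,4)];print(h)
im=cv2.resize(c["image"][170:270,260:390,::-1],(780,600),interpolation=cv2.INTER_CUBIC);cv2.imwrite("pics/w1c.png",im)
E
```

```text
108 667 [ 524.7511237  -173.63933681  112.37170044] ((525.0515747070312, -174.42918395996094), (12.272483825683594, 30.677474975585938), 25.92862892150879)
60 259 [ 517.22308969 -158.37892288   62.77241681] ((523.4790649414062, -171.21966552734375), (11.790406227111816, 45.14491653442383), 24.63420867919922)
52 6135 [ 524.70198269 -176.12845793   54.97830242] ((525.35888671875, -177.93096923828125), (70.76380157470703, 87.96800231933594), 2.7875185012817383)
[np.float64(54.0), np.float64(55.0), np.float64(64.0), np.float64(62.0), np.float64(63.0), np.float64(63.0), np.float64(79.0), np.float64(96.0), np.float64(110.0), np.float64(114.0), np.float64(113.0), np.float64(112.0), np.float64(114.0), np.float64(113.0), np.float64(113.0), np.float64(113.0), np.float64(114.0), np.float64(115.0), np.float64(113.0), np.float64(54.0)]
```

View pics/w1c.png

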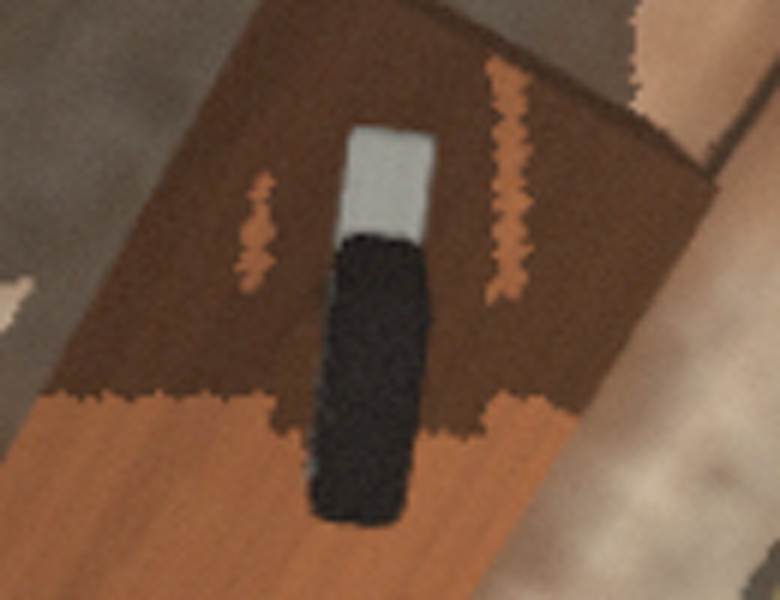

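The crop confirms the bar and grip are turned about 7° from the tool. The grip is at (525,-174.5), its top is at 113 mm (114 expected), and its 12.3 x 30.7 mm outline matches the given size.

```bash
python3 -c "
from h import *
print(step([525.2,-175,79],down(115.5)))"
```

```text
([-0.02, -0.09, 7.55], [-0.0002, -0.0008, 0.1308])
```

```bash
python3 -m handwheel '[[[0,0,7.5],[0,-0.001,0.045],0.5],[[0,0,7.5],[0,-0.001,0.09],0.5],[[0,0,7.5],[0,-0.001,0.115],0.5],[[0,0,7.5],[0,-0.001,0.131],0.5],[[0,0,7.5],[0,-0.001,0.131],0.4],[[0,0,7.5],[0,-0.001,0.131],0],[[0,0,7.5],[0,-0.001,0.131],0],[[0,0,7.5],[0,-0.001,0.131],0],[[0,0,7.5],[0,-0.001,0.131],0],[[0,0,7.5],[0,-0.001,0.131],0]]'; python3 -c "
from plant import get_obs
o=get_obs();print(o)"
```

```text
time: 3.05
tool_pos: [526.0, -176.0, 80.2]
tcp_rot: [3.14, 0.001, 2.017]
contact_force: [-1.1, 1.0, 4.9]
grip_width: 11.8
finger_force: 30.0
{'time': 3.05, 'joint_positions': array([-4.61223706e-01,  5.50358605e-01,  1.63215475e+00,  3.70065831e-04,
        9.57468090e-01, -9.07435319e-01]), 'dq': array([-0.00215923, -0.00118381, -0.00092906,  0.00075012,  0.00118828,
       -0.002323  ]), 'tau': array([-4.98452168e-01, -4.59322929e+01, -1.88006812e+01, -1.73118529e-01,
       -2.65012588e-01,  9.76626005e-03]), 'tool_pos': array([ 525.95810809, -175.9652524 ,   80.2101921 ]), 'tcp_rot': array([3.14036183e+00, 1.08293288e-03, 2.01679451e+00]), 'contact_force': array([-1.11587951,  1.00794224,  4.86669154]), 'moment': array([ 0.13668437,  0.11869589, -0.01820214]), 'finger_force': 30.00038892030716, 'grip_width': 11.848441807486074}
```

The grasp holds at 11.8 mm wide with 30 N. Next I lift, then move to a pose where the wrist camera looks straight down into the opening.

```bash
python3 - <<'E'
from h import *
D=deckR();T=np.c_[-D[:,0],D[:,1],-D[:,2]]
print(np.linalg.det(T))
p=DECK_O+D@[70,0,115];print(p);print(step(p,T)); print(step([560,-60,230],T))
E
```

```text
1.0000000000000004
[666.96299312 133.32575367 222.30867383]
([-16.85, -20.96, -76.08], [0.2181, 0.2608, -0.142])
([-16.85, -20.96, -76.08], [0.0898, 0.0809, -0.1498])
```

```bash
python3 -m handwheel '[[[0,0,0],[0,0,-0.02],0],[[0,0,0],[0,0,-0.06],0],[[0,0,0],[0,0,-0.1],0],[[0,0,0],[0,0,-0.14],0],[[-16.85,-20.96,-76.08],[0.09,0.081,-0.15],0],[[-16.85,-20.96,-76.08],[0.09,0.081,-0.15],0],[[-16.85,-20.96,-76.08],[0.09,0.081,-0.15],0],[[-16.85,-20.96,-76.08],[0.218,0.261,-0.142],0],[[-16.85,-20.96,-76.08],[0.218,0.261,-0.142],0],[[-16.85,-20.96,-76.08],[0.218,0.261,-0.142],0],[[-16.85,-20.96,-76.08],[0.218,0.261,-0.142],0],[[-16.85,-20.96,-76.08],[0.218,0.261,-0.142],0]]'; python3 -c "
from h import *
D=deckR();T=np.c_[-D[:,0],D[:,1],-D[:,2]]
print(step(DECK_O+D@[70,0,115],T))"
```

```text
time: 4.25
tool_pos: [667.7, 137.5, 220.8]
tcp_rot: [3.1, 0.378, -3.12]
contact_force: [0.1, -0.7, -0.2]
grip_width: 11.9
finger_force: 30.0
([-2.28, -3.09, -10.8], [0.0002, -0.004, -0.0019])
```

```bash
python3 -m handwheel '[[[-2.28,-3.09,-10.8],[0,-0.004,-0.002],0],[[-2.28,-3.09,-10.8],[0,-0.004,-0.002],0],[[-2.28,-3.09,-10.8],[0,-0.004,-0.002],0],[[-2.28,-3.09,-10.8],[0,-0.004,-0.002],0]]'; python3 - <<'E'
from h import *
from plant import capture,get_obs
c=capture("wrist");pickle.dump(c,open("w2.pkl","wb"));print(get_obs()["joint_positions"].round(3))
u,v=wproj(c,DECK_O);print(u,v)
im=c["image"][:,:,::-1];a,b=int(u),int(v)
cr=cv2.resize(im[max(b-60,0):b+60,a-80:a+80],(800,600),interpolation=cv2.INTER_CUBIC);cv2.imwrite("pics/w2.png",cr);print(max(b-60,0),a-80)
E
```

```text
time: 4.65
tool_pos: [666.2, 129.1, 222.9]
tcp_rot: [3.14, 0.434, -2.927]
contact_force: [-0.8, -0.4, -0.7]
grip_width: 11.9
finger_force: 30.0
[ 0.044  0.407  1.521  0.103  0.788 -1.799]
325.0772045778893 141.73893396267505
81 245
```

View pics/w2.png

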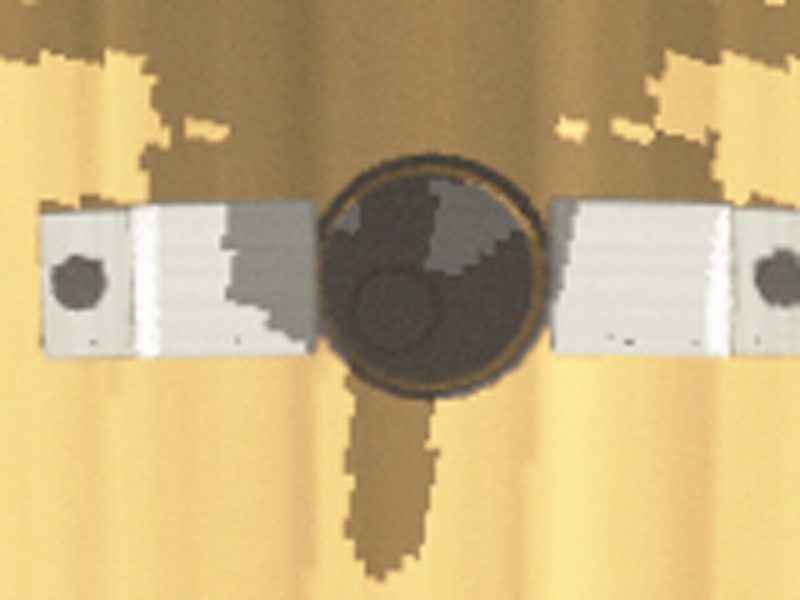

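The crop shows the opening centred at (433,277), which is about (331.6,136.4) in the full image. Inside it is a faint ring centred near (395,305), about (324,142) full, and roughly 82 px (16.5 px full) across. That ring is probably the socket's bevel, so I'll turn it into deck coordinates and check its size.

```bash
cat >> h.py <<'E'
def wray(c,u,v):
    x=np.array([u-c["cx"],v-c["cy"]])/c["fx"];r=np.hypot(*x)
    d=np.array([*(x/r*np.sin(r)),np.cos(r)]); T=c["camera_from_world"]
    return -T[:3,:3].T@T[:3,3],T[:3,:3].T@d
def on_deck(c,u,v,z,O):
    D=deckR();o,d=wray(c,u,v);o=D.T@(o-O);d=D.T@d
    return o+d*(z-o[2])/d[2]
E
python3 - <<'E'
from h import *
from plant import get_obs
c=load("w2");D=deckR();W=cloud(c)
L=(W-DECK_O)@D
m=(abs(L[...,2])<15)&(abs(L[...,1])>48)&(abs(L[...,1])<75)&(L[...,0]>-50)&(L[...,0]<60)
p=L[m];print("face",len(p),np.linalg.lstsq(np.c_[p[:,:2],np.ones(len(p))],p[:,2],rcond=None)[0],np.median(p[:,2]))
f=lambda a,b:(245+a/5,81+b/5)
for n,a,z in(("open L",(319,277),0),("open R",(549,277),0),("open T",(433,154),0),("open B",(433,398),0),("clipL in",(316,278),15),("clipR in",(551,278),15),("clipL out",(42,280),4),
  ("sock",(395,305),-24),("sock L",(353,305),-24),("sock R",(439,305),-24),("sock T",(395,264),-24),("sock B",(395,350),-24)):
    print(n,on_deck(c,*f(*a),z,DECK_O).round(1))
# well rms depth
m=(np.hypot(L[...,0],L[...,1]-0)<22)&(L[...,2]<-10);print(len(L[m]),np.percentile(L[m][:,2],[5,25,50,75,95]) if m.any() else 0)
q=L[m];k=q[:,2]<-32;print(k.sum(),q[k].mean(0) if k.any() else 0)
im=c["image"][:,:,::-1][110:165,300:365].astype(float);g=im.mean(2);g=np.clip((g-25)*3.2,0,255)
cv2.imwrite("pics/w2e.png",cv2.resize(g.astype(np.uint8),None,fx=9,fy=9,interpolation=cv2.INTER_CUBIC))
d=c["depth"][110:165,300:365];d=np.where(d>0,d,np.nan);g=np.clip((d-np.nanmedian(d)+15)*3.5,0,255);g=np.nan_to_num(g)
cv2.imwrite("pics/d.png",cv2.resize(g.astype(np.uint8),None,fx=9,fy=9,interpolation=cv2.INTER_NEAREST)[:,:])
# tip prediction
o=get_obs();Rt=R.from_euler("xyz",o["tcp_rot"]).as_matrix();print("tip px",wproj(c,o["tool_pos"]+Rt@[0,0,72.2]),"TCP px",wproj(c,o["tool_pos"]))
E
```

```text
face 10075 [-0.00080471 -0.00050584  0.49951515] 0.3424435004220724
open L [ -4.1 -11.8   0. ]
open R [-3.9 21.7  0. ]
open T [-22.1   4.9   0. ]
open B [13.9  4.7  0. ]
clipL in [ -3.8 -11.7  15. ]
clipR in [-3.6 20.7 15. ]
clipL out [ -4.7 -51.9   4. ]
sock [  0.3  -0.7 -24. ]
sock L [  0.3  -7.3 -24. ]
sock R [  0.4   6.3 -24. ]
sock T [ -6.2  -0.6 -24. ]
sock B [  7.5  -0.8 -24. ]
1499 [-50.98759543 -24.56583804 -23.83329126 -23.1439189  -18.54652855]
206 [  0.91125235  -1.03527445 -50.09407926]
tip px [319.85387236 250.16760403] TCP px [319.29531893 296.14834892]
```

View pics/w2e.png

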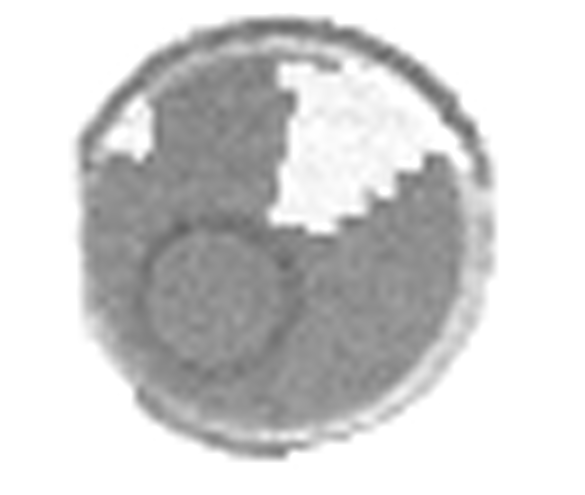

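The ring is the socket: the depth inside it reads -50 mm (-51 expected), and it sits about (+5,-5) mm from the opening's centre, within the ±6.5 allowed. Next I find the foot in the same wrist picture, to remove the hand-eye error.

```bash
python3 - <<'E'
from h import *
c=load("w2");im=c["image"][205:325,240:400,::-1]
cv2.imwrite("pics/tip.png",cv2.resize(im,(800,600),interpolation=cv2.INTER_CUBIC))
E
```

```text
(no output)
```

View pics/tip.png

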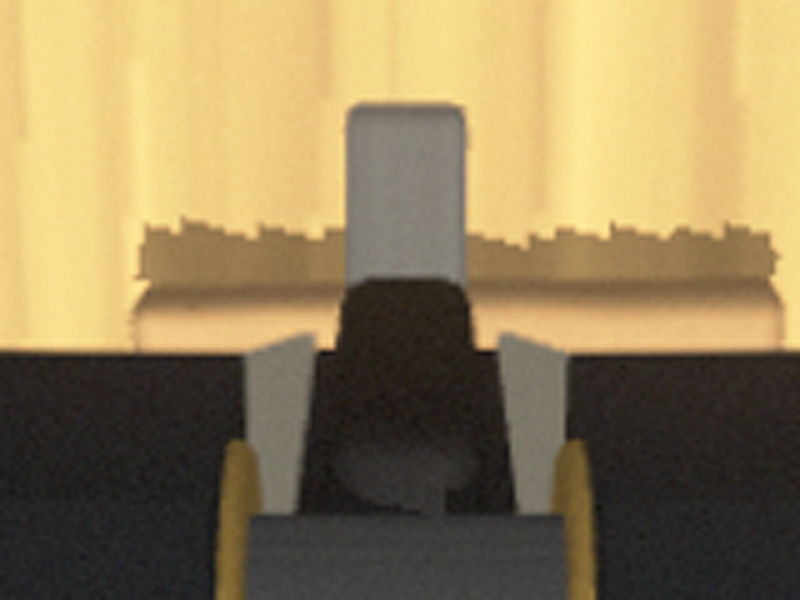

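The bar hides the foot, but its near end is clear: lower edge at crop y≈104 and upper edge at about 120, centred at x≈406 (full image (321.2,225.8) and (321.2,229)). I'll solve the post's offset in the hand from that.

```bash
python3 - <<'E'
from h import *
from plant import get_obs
c=load("w2");o=get_obs();Rt=R.from_euler("xyz",o["tcp_rot"]).as_matrix();t=o["tool_pos"]
for q,px in(([26,0,24.2],(321.2,225.8)),([26,0,16.2],(321.2,229)),([15,0,-33.8],(0,0)),([15,0,4.2],(240+405/5,205+280/5))):
    w=t+Rt@q;r0,d=wray(c,*px);a=Rt.T@(r0-t);b=Rt.T@d;s=(q[2]-a[2])/b[2]
    print(q,wproj(c,w).round(1),px,"tool pt",(a+b*s).round(1))
cc=Rt.T@(wray(c,320,240)[0]-t);print("cam in tool",cc)
print("tool axes vs deck",(deckR().T@Rt).round(3).tolist())
D=deckR();print("TCP deck",D.T@(t-DECK_O))
print("sock",on_deck(c,324.4,143,-24,DECK_O), on_deck(c,331.6,136.4,0,DECK_O))
E
```

```text
[26, 0, 24.2] [319.5 228.8] (321.2, 225.8) tool pt [27.6  0.9 24.2]
[26, 0, 16.2] [319.4 232.8] (321.2, 229) tool pt [27.9  0.9 16.2]
[15, 0, -33.8] [318.8 296.7] (0, 0) tool pt [ 149.2 -145.6  -33.8]
[15, 0, 4.2] [319.3 262.6] (321.0, 261.0) tool pt [15.8  0.8  4.2]
cam in tool [  70.68554155    0.85305334 -157.14933798]
tool axes vs deck [[-1.0, 0.01, -0.002], [0.01, 1.0, -0.003], [0.002, -0.003, -1.0]]
TCP deck [ 68.92079299  -3.92163996 116.29498933]
sock [  1.13066583  -0.38438895 -24.        ] [-3.90230418  4.77838148  0.        ]
```

```bash
python3 -m handwheel '[[[0,0,0],[0.035,0.001,0],0],[[0,0,0],[0.066,0.0016,0],0],[[0,0,0],[0.066,0.0016,0],0],[[0,0,0],[0.066,0.0016,0.02],0],[[0,0,0],[0.066,0.0016,0.04],0],[[0,0,0],[0.066,0.0016,0.055],0],[[0,0,0],[0.066,0.0016,0.062],0],[[0,0,0],[0.066,0.0016,0.062],0],[[0,0,0],[0.066,0.0016,0.062],0]]'; python3 -c "
from h import *
from plant import get_obs
o=get_obs();print(deckR().T@(o['tool_pos']-DECK_O),o['moment'])"
```

```text
time: 5.6
tool_pos: [633.3, 123.7, 139.4]
tcp_rot: [3.141, 0.435, -2.925]
contact_force: [-0.5, 1.0, -0.2]
grip_width: 12.4
finger_force: 30.0
[ 3.30242054 -1.84650305 54.65024256] [-0.03158664  0.38963436 -0.05976965]
```

```bash
python3 -m handwheel '[[[0,0,0],[0,0,0.002],0],[[0,0,0],[0,0,0.004],0],[[0,0,0],[0,0,0.006],0],[[0,0,0],[0,0,0.008],0],[[0,0,0],[0,0,0.010],0],[[0,0,0],[0,0,0.010],0]]'; python3 -c "
from h import *
from plant import get_obs
o=get_obs();D=deckR();print(D.T@(o['tool_pos']-DECK_O),o['moment'],'F deck',D.T@o['contact_force'])"
```

```text
time: 6.2
tool_pos: [637.0, 124.6, 129.5]
tcp_rot: [3.141, 0.434, -2.925]
contact_force: [0.2, -0.7, -0.8]
grip_width: 11.8
finger_force: 30.0
[ 2.49501413 -1.8099553  44.02769366] [ 6.13286060e-05  3.10688728e-01 -2.51847430e-02] F deck [-0.29495553 -0.67835253 -0.74256388]
```

It is 4.5 mm past the plate level with no contact force, so the foot is in the socket. I carry on down.

```bash
python3 -m handwheel '[[[0,0,0],[0,0,0.003],0],[[0,0,0],[0,0,0.006],0],[[0,0,0],[0,0,0.009],0],[[0,0,0],[0,0,0.012],0],[[0,0,0],[0,0,0.014],0],[[0,0,0],[0,0,0.016],0],[[0,0,0],[0,0,0.016],0]]'; python3 -c "
from h import *
from plant import get_obs
o=get_obs();D=deckR();print(D.T@(o['tool_pos']-DECK_O),o['moment'],'F deck',D.T@o['contact_force'])"
```

```text
time: 6.9
tool_pos: [643.6, 126.0, 115.0]
tcp_rot: [3.141, 0.434, -2.925]
contact_force: [-1.0, 0.2, -0.7]
grip_width: 11.9
finger_force: 30.0
[ 2.50319361 -1.8663994  28.03537684] [-0.04882279  0.3635628  -0.01848364] F deck [-1.11194443  0.43409631 -0.21024251]
```

```bash
python3 -m handwheel '[[[0,0,0],[0,0,0.001],0],[[0,0,0],[0,0,0.002],0],[[0,0,0],[0,0,0.003],0],[[0,0,0],[0,0,0.0035],0],[[0,0,0],[0,0,0.004],0],[[0,0,0],[0,0,0.004],0]]'; python3 -c "
from h import *
from plant import get_obs
o=get_obs();D=deckR();print(D.T@(o['tool_pos']-DECK_O),o['moment'],'F deck',D.T@o['contact_force'])"
```

```text
time: 7.5
tool_pos: [645.0, 126.3, 112.6]
tcp_rot: [3.141, 0.435, -2.924]
contact_force: [-6.0, 0.1, 6.8]
grip_width: 12.1
finger_force: 30.0
[ 2.79834211 -1.92358818 25.29750909] [-0.18295805  0.7520949  -0.05329711] F deck [-2.42677706  1.43843214  8.59736524]
```

The bar is on the board: contact is within 0.7 mm of the predicted home height. I twist in stages toward the middle of joint 6's range, watching the forces.

```bash
python3 -m handwheel '[[[0,0,8],[0,0,-0.0008],0],[[0,0,16],[0,-0.0002,-0.0008],0],[[0,0,24],[0,-0.0003,-0.0008],0],[[0,0,30],[0.0001,-0.0004,-0.0008],0],[[0,0,30],[0.0001,-0.0004,-0.0008],0]]'; python3 -c "
from h import *
from plant import get_obs
o=get_obs();D=deckR();Rt=R.from_euler('xyz',o['tcp_rot']).as_matrix();print(D.T@(o['tool_pos']-DECK_O),'M tool',Rt.T@o['moment'],'F deck',D.T@o['contact_force'],'F tool',Rt.T@o['contact_force']);print((D.T@Rt).round(3).tolist())"
```

```text
time: 8.0
tool_pos: [645.1, 125.9, 112.6]
tcp_rot: [2.912, 0.373, 2.791]
contact_force: [-0.5, 0.2, 1.0]
grip_width: 11.4
finger_force: 30.0
[ 2.82267233 -2.32450762 25.30476185] M tool [0.21316016 0.31558439 0.0242764 ] F deck [-0.0014721   0.28589817  1.05648929] F tool [ 0.14591778  0.24194291 -1.05739358]
[[-0.861, 0.508, -0.001], [0.508, 0.861, -0.003], [-0.001, -0.003, -1.0]]
```

```bash
python3 -m handwheel '[[[0,0,8],[0,-0.0001,0],0],[[0,0,16],[0,-0.0002,0],0],[[0,0,24],[0.0001,-0.0003,0],0],[[0,0,32],[0.0001,-0.0004,0],0],[[0,0,40],[0.0002,-0.0005,0],0],[[0,0,48],[0.0002,-0.0005,0],0],[[0,0,56],[0.0003,-0.0006,0],0],[[0,0,59.8],[0.0003,-0.0006,0],0],[[0,0,59.8],[0.0003,-0.0006,0],0],[[0,0,59.8],[0.0003,-0.0006,0],0]]'; python3 -c "
from h import *
from plant import get_obs
o=get_obs();D=deckR();Rt=R.from_euler('xyz',o['tcp_rot']).as_matrix();print(D.T@(o['tool_pos']-DECK_O),'M tool',Rt.T@o['moment'],'F deck',D.T@o['contact_force'],'F tool',Rt.T@o['contact_force']);print((D.T@Rt).round(3).tolist(),o['joint_positions'].round(2))"
```

```text
time: 9.0
tool_pos: [644.3, 125.5, 112.2]
tcp_rot: [2.707, 0.002, 1.795]
contact_force: [-4.1, -0.8, 3.2]
grip_width: 11.9
finger_force: 30.0
[ 1.86322942 -2.58719537 25.3202816 ] M tool [ 0.72130686  0.0700513  -0.10466501] F deck [-2.41203644  0.15385251  4.67468866] F tool [ 0.13742084 -2.4220122  -4.67004035]
[[0.001, 1.0, -0.002], [1.0, -0.001, -0.003], [-0.003, -0.002, -1.0]] [ 0.04  0.5   1.72  0.16  0.5  -0.31]
```

The bar is now along the deck's y, within 0.1°. I let go and back straight out.

```bash
python3 -m handwheel '[[[0,0,0],[0,0,0],0.15],[[0,0,0],[0,0,0],0.3],[[0,0,0],[0,0,0],0.4],[[0,0,0],[0,0,0],0.4],[[0,0,0],[0,0,-0.015],0.4],[[0,0,0],[0,0,-0.04],0.4],[[0,0,0],[0,0,-0.08],0.4],[[0,0,0],[0,0,-0.12],0.4],[[0,0,0],[0,0,-0.12],0.4],[[0,0,0],[0,0,-0.12],0.4]]'; python3 - <<'E'
from h import *
from plant import capture,get_obs
c=capture("wrist");s=capture("side");t=capture("top");pickle.dump(c,open("w3.pkl","wb"))
u,v=wproj(c,DECK_O);a=int(np.clip(u,100,540));b=int(np.clip(v,75,405));print(u,v)
A=cv2.resize(c["image"][b-75:b+75,a-100:a+100,::-1],(800,600),interpolation=cv2.INTER_CUBIC)
B=cv2.resize(s["image"][155:275,290:410,::-1],(300,300),interpolation=cv2.INTER_CUBIC)
cv2.imwrite("pics/w3.png",np.hstack([cv2.resize(A,(500,375)),cv2.copyMakeBorder(B,0,75,0,0,cv2.BORDER_CONSTANT)]))
D=deckR();L=(cloud(c)-DECK_O)@D
m=(abs(L[...,0]-1)<25)&(abs(L[...,1]+1)<25)&(L[...,2]>45)&(L[...,2]<75);p=L[m];print(len(p),p.mean(0),np.percentile(p[:,2],90),cv2.minAreaRect(p[:,:2].astype(np.float32)))
E
```

```text
time: 10.0
tool_pos: [595.3, 114.4, 223.0]
tcp_rot: [2.704, 0.002, 1.791]
contact_force: [-0.0, -0.3, -0.2]
grip_width: 36.8
finger_force: 0.0
317.5581346528621 219.98274832969264
777 [ 0.99762742  0.95162843 57.25269461] 58.85082615718119 ((0.9907712936401367, -0.5758438110351562), (30.101917266845703, 12.062508583068848), 89.95413970947266)
```

View pics/w3.png

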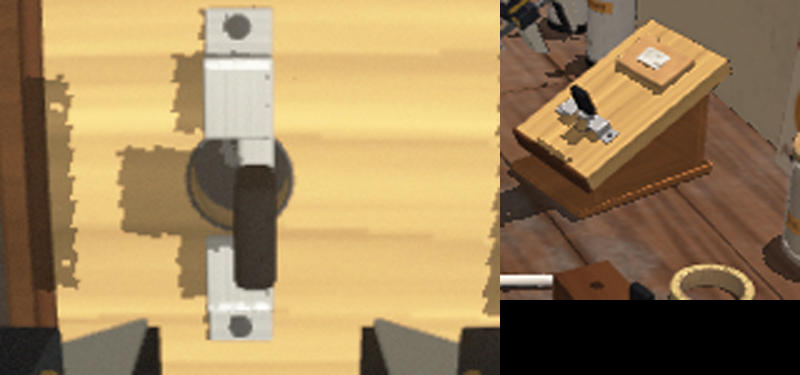

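The picture shows the bar running under the clips and the grip lying square across the slope. The grip's top is 58 mm over the face, exactly the home height, and its outline is turned 90°. The gripper is clear and the other post is still in the block.

```bash
python3 -c "
from plant import close_job
print(close_job())"
```

```text
the job is handed in; nothing more can be done
None
```

The stop post sits home in the socket with its bar turned a quarter and locked under both clips; I let go and handed the job in at about 10 s on the robot's clock.

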